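# Check a welded bracket with the square

### The job

Pick up the standing square by gripping it, lift it over onto the bracket, and press it gently into the bracket's inside corner until the stock lies flat on the base flange and the blade's back edge touches the upright flange all the way up, pointing straight out from it, near the middle of its width. Push it against the upright lightly, about 5 to 15 N, never jamming or banging it (40 N is far too hard), and finish while still holding it there, pressed against the upright; do not let go. Leave everything else on the bench where it is.

Things in the scene. Friction and masses are not known exactly. Their poses are not given: they have to be found in the camera images.
- square_grip (a point): Grip point on the loose L-shaped square (0.2 to 0.4 kg), which stands by itself, blade up. Its axes: x along the stock, away from the blade's back edge; y across its thickness; z up. Point: mid-thickness and mid-width of the steel blade, 20 in from its back edge, 100 above the underside. Blade: 8 thick (y), 40 wide (x), top 130 above the underside; grip across y from above.
- square_heel (a point): Outer corner of the same square at mid-thickness, same axes: where the line of the blade's back edge (x = 0) meets the underside (z = 0). The stock begins 8 in from the back edge, and the blade 6 up (relief for the weld).
- square_toe (a point): Far end of the underside of the square's stock, 132 along x from the heel. The stock is dark wood with brass, 28 wide (y) and 20 high.
- square_top (a point): Top of the square blade's back edge, 130 above the heel.
- bracket_corner (a point): Middle of the inside corner of the bracket, a steel L fixed to the bench, rigid: x points out of the upright's face along the base flange, y along the corner, z up. It is at the height of the base flange's top face, 10 above the bench. The square is home when its heel and axes agree with this point and axes; anywhere along the corner within 45 of the middle will do.
- bracket_top (a point): Middle of the top of the upright's face, 110 above bracket_corner, same axes. The grey upright is 10 thick, 120 wide (60 to each side), with ribs only behind it. The base flange is bright steel, reaches 170 out from the face and 60 to each side, and has two bolt heads 5 high at 145 out, 45 to each side.
- upright: The bracket's upright flange, 10 x 120 x 120 high; origin at the foot of its face, 10 below bracket_corner, axes as bracket_corner; the square pushes on its face.
- spray_can: Bystander: red-labelled spray can, 60 across, 180 tall, standing; origin under its centre. Leave alone.
- tape_roll: Bystander: roll of blue tape lying flat, 100 across, 24 high; origin under its centre. Leave alone.
- bolt_jar: Bystander: glass jar with a steel cap, 70 across, 90 tall; origin under its centre. Leave alone.
- wrench: Bystander: steel wrench lying flat, about 180 long; origin under its centre. Leave alone.
- lamp_bezel: Bystander: bright metal headlamp ring lying flat, 170 across, 14 high; origin under its centre. Leave alone.
- relay_box: Bystander: small cardboard box, 90 x 60 x 45 high; origin under its centre. Leave alone.
- oil_filter: Bystander: white oil filter canister, 76 across, 85 tall; origin under its centre. Leave alone.
Not all that is in view belongs to the job. There is more than one size of the part that bears square_grip; the job needs the smaller.

How it is judged:
By the outcome, as a careful person would: the job done as asked, in the order asked, and still so for the second after the job is handed in, while the arm keeps its last pose, push and grip.
It also fails if it takes over 56 s, if anything falls off the work surface, if the arm or the gripper's body presses on something with over 40 N, if the wrist force passes 120 N, or if a joint passes its speed limit or range.

### The arm

A 7-joint arm with a two-finger parallel gripper is mounted at the origin on the work surface. World frame = base frame: x ahead of the robot, y to its left, z up, the work surface at z = 0. Lengths are in m, angles in rad, forces in N, time in s.
With the tool pointing down it reaches from about 0.4 to 0.875 m from the base axis. Payload 19.3 kg.
Tool frame: the origin (TCP) lies at the very end of the fingers, on their centre line; the grasp point (between the pads) lies 19 mm behind it; z points along the fingers, y is the direction in which the jaws open and shut (so a half turn about z gives the same grasp; the last joint's range is limited). The gripper opens to 85 mm and grips with 20 to 120 N. Pads are 22 mm wide; open, the fingers measure 114 mm over their backs; the gripper's body (76 mm by 85 mm) begins 54 mm behind the grasp point. The pads swing forward as they close: fully open they stand 13 mm farther back than shut.
Start: joints at [1.113, 0.521, -0.036, 1.599, 0.021, 1.021, -0.113], TCP at [0.236, -0.579, 0.231] pointing down, gripper open.
Joint ranges: [-2.91, 2.91], [-0.3, 2.13], [-1.5, 1.42], [0.17, 2.43], [-1.26, 4.41], [0.16, 1.93], [-2.52, 2.52]. Speed limits (rad/s): [1.89, 1.89, 2.39, 2.39, 3.01, 3.01, 3.01].

### API

Orientations are given as [roll, pitch, yaw] about the fixed x, y, z axes, in that order (R = Rz(yaw) Ry(pitch) Rx(roll)).
In Python, from workcell import bot gives the robot as it stands.
- The arm moves only by the tool apply_moves, never from a script. Its argument "commands" is a list of rows, each an object with "travel": the shift along the tool's x, y, z in m, a list of three; "twist": the turn, a rotation vector about the tool's x, y, z in degrees, a list of three; "claw": the finger opening in m, from 0 to 0.0854. A call has 1 to 10 rows; each row is the pose to reach, as a shift and turn from the pose commanded when the call began, along the tool's axes at that moment; what a row does not reach only later rows make up. A row lasts 1/10 s, in which the tool goes at most 50 mm and 8.59 degrees, less where a joint would pass 70% of its speed; a pose out of reach is approached as far as the arm can. A call with a gripper value outside its range is refused whole. The fingers move at their own pace and stop on an object; "force" is the grip in N (left out, the last holds). Time passes only in rows, so rows that repeat a pose let the fingers close. It gives the time, the measured TCP pose, the force and the opening at its end, in the units of the state.
- bot.observe(): the state, without advancing time (a new reading comes with each control period).
- bot.grab_frame(name): name is "scene" or "side" or "wrist"; returns a dict with "frame" (400x640x3 uint8, blue, green, red), "fx", "fy", "cx", "cy" (pixels), "dist" ([k1, k2, p1, p2, k3] as OpenCV has them; the pictures are not rectified), "pose" (4x4, takes a point from camera to world coordinates); the wrist camera has in their place "tool_from_camera" (4x4, takes a point from camera to tool coordinates, whose origin is the TCP and whose axes are the flange's). Camera axes: x right, y up, looking along -z (the intrinsics and any distortion apply to the point x, -y, -z); pixel columns grow to the right and rows downward; lengths in m; the calibration is good to about 2 mm. A picture is of the moment at which its call begins: read the wrist's pose just before it. There is no depth.
- bot.job_done(): hands the job in, once; it reports no verdict.
The state is a dict: "clock": time; "qpos": joint angles; "qd": joint speeds; "joint_efforts": joint torques, N m; "position": TCP position; "tool_rot": TCP orientation; "force": force on the tool from outside, world axes, zero at the start; "moment": the same for the moment, N m; "grip_width": finger opening in m.
Only numpy, scipy, OpenCV 4.12 (cv2) and the standard library are available. Lean on these libraries where they do the work, as an engineer would, in place of code of your own. Each camera call takes 0.05 s, during which the arm holds its last target.

## Working session

There is one attempt and no reset: what is moved stays moved. The work goes in short steps, Python scripts to look and compute and a tool call to move; the robot and the scene stay as the last step left them, time stands still between calls to the robot, and variables do not carry over. Pictures are saved under pics/ and viewed, and the job is handed in when it is done.

Besides the shell and the picture viewer there is one more tool, called after "Emit:" by a JSON object that holds its "api" and its "payload". apply_moves: Moves the arm, as the interface text tells. Its arguments: {"type":"object","properties":{"commands":{"type":"array"},"force":{"type":"number"}},"required":["commands"]}

```bash
mkdir -p pics; ls; cat > h.py <<'E'
import numpy as np,cv2,json,pickle
from workcell import bot
def snap(name,tag):
    s=bot.observe(); f=bot.grab_frame(name); cv2.imwrite(f'pics/{tag}.png',f['frame']); pickle.dump((s,f),open(f'pics/{tag}.pkl','wb')); return s,f
E
python3 - <<'E'
from h import *
for n in ['scene','side','wrist']:
    s,f=snap(n,n+'0')
print(s); print({k:v for k,v in f.items() if k!='frame'})
E
```

```text
pics
{'clock': 0.1, 'qpos': array([ 1.11280376,  0.52195151, -0.03630917,  1.5998906 ,  0.0212109 ,
        1.02113806, -0.11282208]), 'qd': array([-7.18968054e-05, -2.86385394e-03, -5.62219613e-05, -1.70045852e-03,
        4.27233746e-04,  9.93412903e-05, -6.01568863e-04]), 'joint_efforts': array([ 5.63136680e-03, -9.28486204e+01,  1.98511675e+00, -3.70531619e+01,
        1.82819297e-02,  5.35369836e-03,  9.15657506e-05]), 'position': array([ 0.23619135, -0.57834701,  0.23080695]), 'tool_rot': array([-3.14059423e+00,  8.83078810e-05,  3.87748327e-01]), 'force': array([-0.11610218,  0.50977534,  0.21371797]), 'moment': array([0.01247844, 0.00834731, 0.02128676]), 'grip_width': 0.0855246608824521}
{'fx': 279.90205321659806, 'fy': 279.90205321659806, 'cx': 320.0247714238928, 'cy': 199.80864120771315, 'dist': array([0.01168543, 0.        , 0.        , 0.        , 0.        ]), 'tool_from_camera': array([[-2.77096078e-05,  9.52917876e-01,  3.03228497e-01,
         7.69875464e-02],
       [ 9.99999908e-01, -1.03254085e-04,  4.15865493e-04,
         5.28364922e-04],
       [ 4.27595243e-04,  3.03228480e-01, -9.52917785e-01,
        -1.42926551e-01],
       [ 0.00000000e+00,  0.00000000e+00,  0.00000000e+00,
         1.00000000e+00]])}
```

View pics/scene0.png

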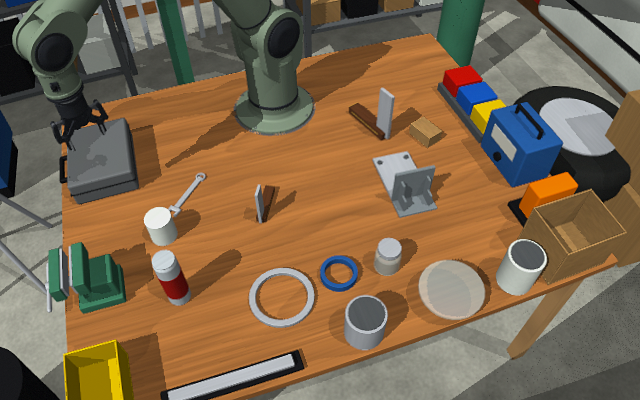

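View pics/side0.png

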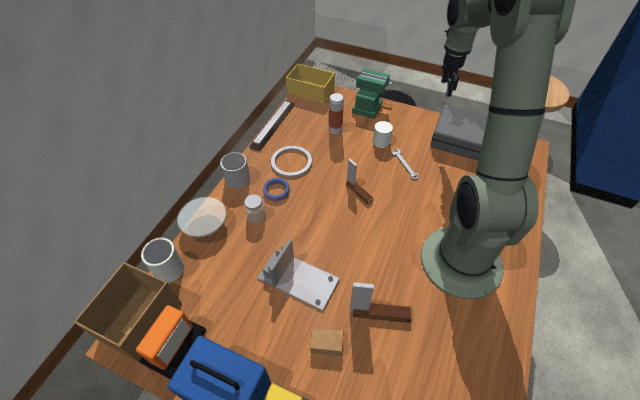

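View pics/wrist0.png

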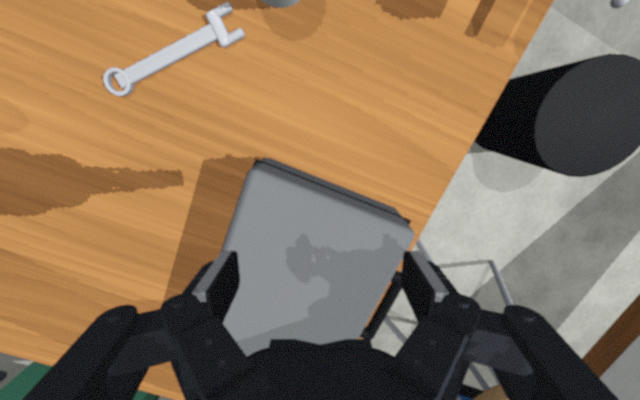

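```bash
python3 - <<'E'
import cv2,pickle
s=cv2.imread('pics/scene0.png');d=cv2.imread('pics/side0.png')
def c(im,x,y,w,h,k): return cv2.resize(im[y:y+h,x:x+w],None,fx=k,fy=k,interpolation=cv2.INTER_CUBIC)
cv2.imwrite('pics/c1.png',c(s,240,170,60,60,9))
cv2.imwrite('pics/c2.png',c(s,340,80,110,140,4))
cv2.imwrite('pics/c3.png',c(d,330,145,60,70,8))
cv2.imwrite('pics/c4.png',c(d,250,230,175,130,4))
for n in ['scene0','side0']:
    f=pickle.load(open(f'pics/{n}.pkl','rb'))[1]; print({k:v for k,v in f.items() if k!='frame'})
E
```

```text
{'fx': 507.151361152959, 'fy': 507.151361152959, 'cx': 320.2724850417551, 'cy': 197.88632020940344, 'dist': array([-0.13785962,  0.        ,  0.        ,  0.        ,  0.        ]), 'pose': array([[ 0.3275244 , -0.73050099,  0.59924625,  1.36063783],
       [ 0.9448236 ,  0.25725411, -0.20280209, -0.28888217],
       [-0.00601143,  0.63260464,  0.77445157,  1.1789384 ],
       [ 0.        ,  0.        ,  0.        ,  1.        ]])}
{'fx': 385.44000842022956, 'fy': 385.44000842022956, 'cx': 320.50378013601306, 'cy': 192.39790848829918, 'dist': array([-0.0304102,  0.       ,  0.       ,  0.       ,  0.       ]), 'pose': array([[-9.17739202e-01,  3.08753623e-01, -2.49851872e-01,
         1.81981091e-01],
       [-3.97183379e-01, -7.13961971e-01,  5.76631310e-01,
         7.76392197e-01],
       [-3.47728561e-04,  6.28434169e-01,  7.77862696e-01,
         1.15930402e+00],
       [ 0.00000000e+00,  0.00000000e+00,  0.00000000e+00,
         1.00000000e+00]])}
```

View pics/c1.png

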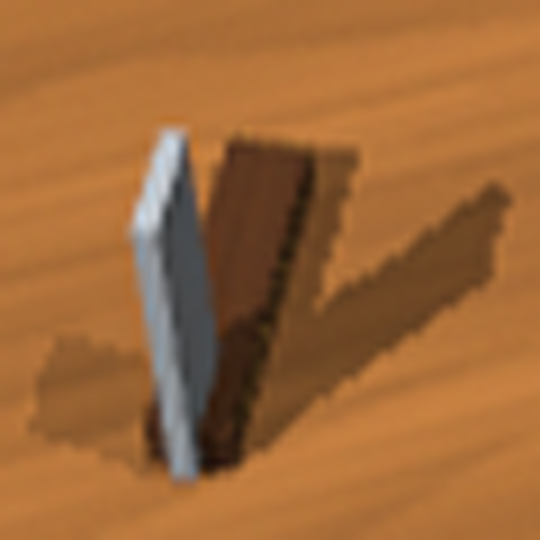

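View pics/c2.png

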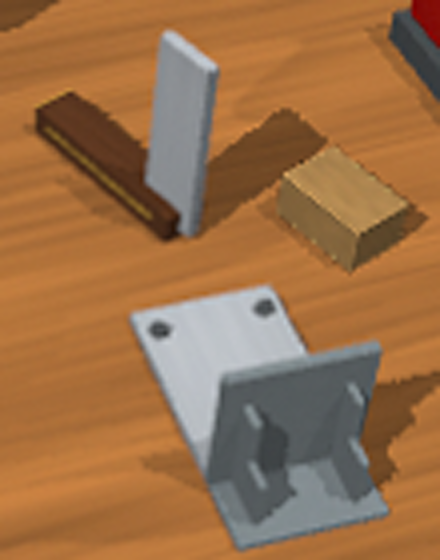

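View pics/c3.png

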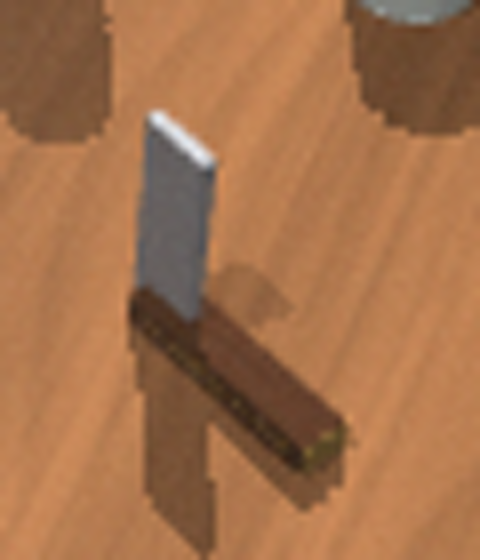

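View pics/c4.png

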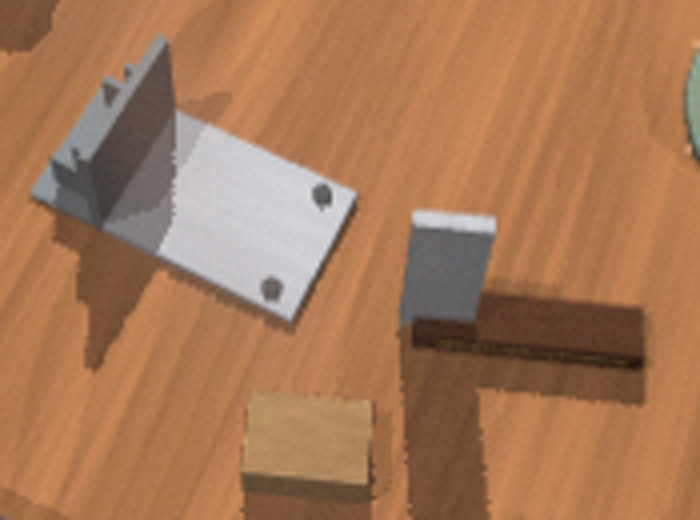

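```bash
cat >> h.py <<'E'
def ray(f,px,T=None):
    K=np.array([[f['fx'],0,f['cx']],[0,f['fy'],f['cy']],[0,0,1]])
    u=cv2.undistortPoints(np.array([[px]],float),K,f['dist'])[0,0]
    T=f['pose'] if T is None else T
    d=T[:3,:3]@np.array([u[0],-u[1],-1]); return T[:3,3],d/np.linalg.norm(d)
def onz(f,px,z,T=None):
    o,d=ray(f,px,T); return o+d*(z-o[2])/d[2]
def tri(r1,r2):
    A=np.zeros((3,3));b=np.zeros(3)
    for o,d in (r1,r2):
        P=np.eye(3)-np.outer(d,d);A+=P;b+=P@o
    x=np.linalg.solve(A,b); return x,[np.linalg.norm((np.eye(3)-np.outer(d,d))@(x-o)) for o,d in (r1,r2)]
from scipy.spatial.transform import Rotation as Rr
def toolT(s):
    T=np.eye(4);T[:3,:3]=Rr.from_euler('xyz',s['tool_rot']).as_matrix();T[:3,3]=s['position'];return T
def proj(f,p,T=None):
    T=f['pose'] if T is None else T
    c=T[:3,:3].T@(np.asarray(p,float)-T[:3,3]); q=np.array([[c[0],-c[1],-c[2]]])
    K=np.array([[f['fx'],0,f['cx']],[0,f['fy'],f['cy']],[0,0,1]])
    return cv2.projectPoints(q,np.zeros(3),np.zeros(3),K,f['dist'])[0][0,0]
E
python3 - <<'E'
import pickle,sys
import numpy as np
np.set_printoptions(precision=4,suppress=True)
import h
sc=pickle.load(open('pics/scene0.pkl','rb'))[1];sd=pickle.load(open('pics/side0.pkl','rb'))[1]
print('small back top',h.onz(sc,(256.1,195),.13),h.onz(sd,(349,159.6),.13),h.tri(h.ray(sc,(256.1,195)),h.ray(sd,(349,159.6))))
print('small front top',h.onz(sc,(259.4,184.7),.13),h.onz(sd,(356.2,165),.13))
print('small toe z.02 ', [h.onz(sc,(240+x/9,170+y/9),.02) for x,y in ((232,138),(312,152))])
print('toe side z.02 ', [h.onz(sd,(330+x/8,145+y/8),.02) for x,y in ((345,425),(305,440))])
print('heel scene z.006',h.onz(sc,(240+185/9.,170+475/9.),.006))
# big
print('big top', [h.onz(sd,(250+x/4,230+y/4),.19) for x,y in ((413,216),(495,222))],h.tri(h.ray(sc,(340+215/4,80+68/4)),h.ray(sd,(250+413/4,230+222/4))))
print('flange far', [h.onz(sc,p,.01) for p in ((373,158.8),(407.5,151.8))],[h.onz(sd,p,.01) for p in ((338.8,278),(323.2,310))])
print('corner', [h.onz(sd,p,.01) for p in ((294.5,256.3),(275,285.5))])
print('uptop side', [h.onz(sd,(250+x/4,230+y/4),.12) for x,y in ((165,40),(95,160))])
E
```

```text
small back top [ 0.4821 -0.1739  0.13  ] [ 0.4779 -0.1711  0.13  ] (array([ 0.479 , -0.1737,  0.1267]), [np.float64(0.0003609670078941048), np.float64(0.00036096700789388494)])
small front top [ 0.4496 -0.1561  0.13  ] [ 0.4442 -0.156   0.13  ]
small toe z.02  [array([ 0.363 , -0.1246,  0.02  ]), array([ 0.3779, -0.1009,  0.02  ])]
toe side z.02  [array([ 0.3555, -0.1213,  0.02  ]), array([ 0.3698, -0.1053,  0.02  ])]
heel scene z.006 [ 0.4834 -0.1743  0.006 ]
big top [array([0.2846, 0.3161, 0.19  ]), array([0.232 , 0.2983, 0.19  ])] (array([0.2845, 0.3158, 0.1796]), [np.float64(0.00048657110991480674), np.float64(0.0004865711099147932)])
flange far [array([0.3602, 0.228 , 0.01  ]), array([0.3682, 0.3458, 0.01  ])] [array([0.3542, 0.2295, 0.01  ]), array([0.3584, 0.3488, 0.01  ])]
corner [array([0.5215, 0.2144, 0.01  ]), array([0.5326, 0.3354, 0.01  ])]
uptop side [array([0.5238, 0.2197, 0.12  ]), array([0.5256, 0.3347, 0.12  ])]
```

Emit:
{"api": "apply_moves", "payload": {"commands": [{"travel": [0.03,-0.02,-0.03],"twist": [0,0,-8],"claw": 0.085},{"travel": [0.07,-0.04,-0.05],"twist": [0,0,-16],"claw": 0.085},{"travel": [0.11,-0.065,-0.05],"twist": [0,0,-24],"claw": 0.085},{"travel": [0.15,-0.09,-0.05],"twist": [0,0,-32],"claw": 0.085},{"travel": [0.19,-0.11,-0.05],"twist": [0,0,-40],"claw": 0.085},{"travel": [0.23,-0.135,-0.05],"twist": [0,0,-48],"claw": 0.085},{"travel": [0.27,-0.16,-0.05],"twist": [0,0,-56],"claw": 0.085},{"travel": [0.31,-0.18,-0.05],"twist": [0,0,-64],"claw": 0.085},{"travel": [0.35,-0.205,-0.05],"twist": [0,0,-72],"claw": 0.085},{"travel": [0.385,-0.225,-0.05],"twist": [0,0,-80],"claw": 0.085}]}}

```text
clock: 1.15
position: [0.5087, -0.2225, 0.2814]
tool_rot: [3.141, -0.0, 1.791]
force: [0.6, -0.6, 0.3]
grip_width: 0.085
```

```bash
cat > st.py <<'E'
from h import *
np.set_printoptions(precision=4,suppress=True)
s=bot.observe()
for k in ('clock','qpos','position','force','grip_width'): print(k,s[k])
print('rot',np.degrees(s['tool_rot']))
E
python3 st.py
```

```text
clock 1.15
qpos [ 0.6604  0.3906 -0.4766  1.7084  0.198   1.0905  0.3424]
position [ 0.5087 -0.2225  0.2814]
force [ 0.6127 -0.5993  0.2971]
grip_width 0.08502361390578114
rot [179.99    -0.0115 102.595 ]
```

Emit:
{"api": "apply_moves", "payload": {"commands": [{"travel": [0.01,0.01,0],"twist": [0,0,-8],"claw": 0.085},{"travel": [0.023,0.022,0],"twist": [0,0,-16],"claw": 0.085},{"travel": [0.023,0.022,0],"twist": [0,0,-24],"claw": 0.085},{"travel": [0.023,0.022,0],"twist": [0,0,-32],"claw": 0.085},{"travel": [0.023,0.022,0],"twist": [0,0,-40],"claw": 0.085},{"travel": [0.023,0.022,0],"twist": [0,0,-49.5],"claw": 0.085},{"travel": [0.023,0.022,0],"twist": [0,0,-49.5],"claw": 0.085},{"travel": [0.023,0.022,0],"twist": [0,0,-49.5],"claw": 0.085}]}}

```text
clock: 1.95
position: [0.5242, -0.1977, 0.2811]
tool_rot: [3.141, -0.0, 2.644]
force: [-0.4, 0.0, -0.0]
grip_width: 0.0849
```

```bash
python3 st.py; python3 -c "
from h import *
snap('wrist','w1')"
```

```text
clock 1.95
qpos [ 0.74    0.4324 -0.667   1.6889  0.2915  1.1222  1.0632]
position [ 0.5242 -0.1977  0.2811]
force [-0.3735  0.042  -0.0463]
grip_width 0.08489141466420659
rot [179.9926  -0.0206 151.4967]
```

View pics/w1.png

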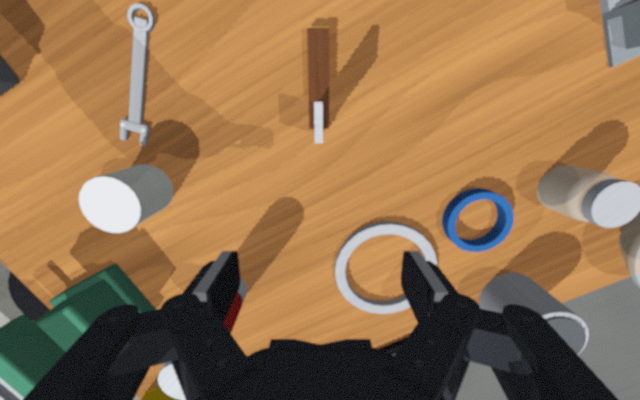

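```bash
cat > m1.py <<'E'
from h import *
import sys
np.set_printoptions(precision=4,suppress=True)
tag=sys.argv[1]
s,f=pickle.load(open(f'pics/{tag}.pkl','rb')); T=toolT(s)@f['tool_from_camera']
im=f['frame'][90:160,290:350]; 
hsv=cv2.cvtColor(im,cv2.COLOR_BGR2HSV)
m=((hsv[...,1]<60)&(hsv[...,2]>120)).astype('uint8')
n,l,stt,c=cv2.connectedComponentsWithStats(m); i=1+np.argmax(stt[1:,4]); print(stt[i],c[i]+[290,90])
ys,xs=np.where(l==i); r=cv2.minAreaRect(np.column_stack([xs,ys]).astype(np.float32)); 
P=cv2.boxPoints(r)+[290,90]; 
for p in P: print(p,onz(f,p,.13,T))
cen=onz(f,c[i]+[290,90],.13,T);print('cen',cen)
print('cam',T[:3,3])
cv2.imwrite('pics/m1z.png',cv2.resize(f['frame'][10:160,280:360],None,fx=4,fy=4,interpolation=cv2.INTER_NEAREST))
E
python3 m1.py w1
```

```text
[ 23  11  11  43 430] [318.0093 120.9581]
[313. 101.] [ 0.4442 -0.163   0.13  ]
[323. 101.] [ 0.4489 -0.1543  0.13  ]
[323. 143.] [ 0.4849 -0.1738  0.13  ]
[313. 143.] [ 0.48   -0.1829  0.13  ]
cen [ 0.4632 -0.1678  0.13  ]
cam [ 0.4561 -0.1615  0.4241]
```

View pics/m1z.png

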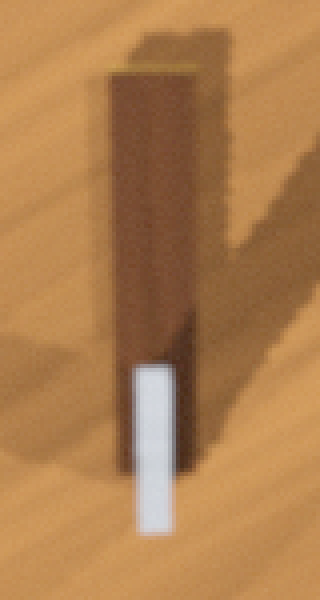

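```bash
python3 - <<'E'
from h import *
s,f=pickle.load(open('pics/w1.pkl','rb')); T=toolT(s)@f['tool_from_camera']
a=onz(f,(318.4,28.75),.02,T);b=onz(f,(319.25,126),.02,T);d=a-b;print(a,b,np.linalg.norm(d),np.degrees(np.arctan2(d[1],d[0])))
im=f['frame']; # subpixel edges of blade per row
g=im.astype(float).mean(2)
hsv=cv2.cvtColor(im,cv2.COLOR_BGR2HSV)
r=im[...,0].astype(float)
rows=np.arange(104,141);L=[]
for y in rows:
    w=np.clip((r[y,305:332]-110)/90,0,1); L.append((w*np.arange(305,332)).sum()/w.sum())
p=np.polyfit(rows,L,1);print(p)
a,b=onz(f,(np.polyval(p,102),102),.13,T),onz(f,(np.polyval(p,142),142),.13,T);d=a-b;print(a,b,np.degrees(np.arctan2(d[1],d[0])))
# stock
Lx=[]
rows=np.arange(32,98)
for y in rows:
    v=hsv[y,300:340,2]; rr=im[y,300:340,2].astype(float)
    idx=np.where((rr<130)&(im[y,300:340,1]<80))[0]; Lx.append(idx.min()+300)
p=np.polyfit(rows,Lx,1);print('left edge',p)
a,b=onz(f,(np.polyval(p,30),30),.02,T),onz(f,(np.polyval(p,100),100),.02,T);d=a-b;print(np.degrees(np.arctan2(d[1],d[0])))
E
```

```text
[ 0.36783333 -0.11605282  0.02      ] [ 0.47263528 -0.17186054  0.02      ] 0.11873479016828369 151.96440810664726
[1.05902848e-02 3.16811407e+02]
[ 0.44730128 -0.15923394  0.13      ] [ 0.48171674 -0.17752937  0.13      ] 152.00467000767424
left edge [2.40475942e-02 3.08297415e+02]
152.36617869383903
```

Emit:
{"api": "apply_moves", "payload": {"commands": [{"travel": [0.03,-0.001,0.02],"twist": [0,0,-0.5],"claw": 0.085},{"travel": [0.066,-0.002,0.05],"twist": [0,0,-0.5],"claw": 0.085},{"travel": [0.066,-0.002,0.09],"twist": [0,0,-0.5],"claw": 0.085},{"travel": [0.066,-0.002,0.1],"twist": [0,0,-0.5],"claw": 0.085},{"travel": [0.066,-0.002,0.1],"twist": [0,0,-0.5],"claw": 0.085},{"travel": [0.066,-0.002,0.1],"twist": [0,0,-0.5],"claw": 0.085}]}}

```text
clock: 2.6
position: [0.4664, -0.1681, 0.1825]
tool_rot: [3.141, 0.001, 2.656]
force: [0.2, -0.4, 0.4]
grip_width: 0.0852
```

```bash
python3 st.py; python3 -c "
from h import *
snap('wrist','w2')"
```

```text
clock 2.6
qpos [ 0.7278  0.4467 -0.6509  1.9605  0.3564  0.848   0.9697]
position [ 0.4664 -0.1681  0.1825]
force [ 0.2449 -0.3882  0.4276]
grip_width 0.08524720277427485
rot [179.9688   0.0656 152.1623]
```

View pics/w2.png

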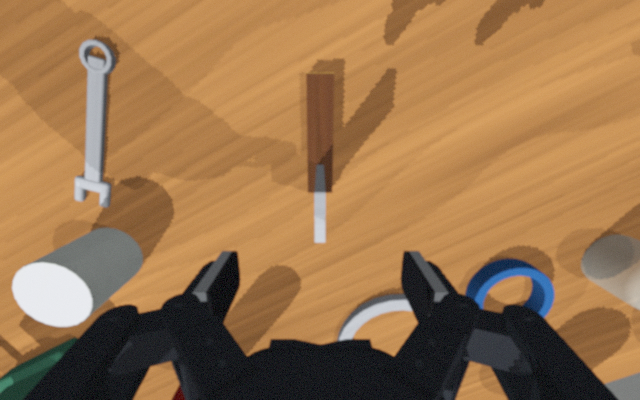

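```bash
python3 - <<'E'
from h import *
np.set_printoptions(precision=4,suppress=True)
s,f=pickle.load(open('pics/w2.pkl','rb')); T=toolT(s)@f['tool_from_camera']
im=f['frame']; print(im[160:250:3,320,0])
Ti=np.linalg.inv(toolT(s))
for p in ((314,243),(326,243),(320,243),(320,192)):
    w=onz(f,p,.13,T); print(p,w,(Ti@np.append(w,1))[:3])
r=im[...,0].astype(float)
for y in (195,205,215,225,235,240):
    w=np.clip((r[y,305:335]-110)/90,0,1); c=(w*np.arange(305,335)).sum()/w.sum(); print(y,c,w.sum(),(Ti@np.append(onz(f,(c,y),.13,T),1))[:2])
E
```

```text
[ 40  41  89 101  94  95  94  93  94  98  95 179 199 196 195 198 194 194
 194 199 211 215 217 216 217 218 218 209  97  84]
(314, 243) [ 0.4812 -0.182   0.13  ] [-0.0194 -0.0053  0.0525]
(326, 243) [ 0.4855 -0.1738  0.13  ] [-0.0194  0.0039  0.0525]
(320, 243) [ 0.4833 -0.1779  0.13  ] [-0.0194 -0.0007  0.0525]
(320, 192) [ 0.4472 -0.1588  0.13  ] [ 0.0214 -0.0007  0.0524]
195 319.54779033915725 10.81111111111111 [ 0.0191 -0.0011]
205 319.54137587238284 11.144444444444446 [ 0.0114 -0.0011]
215 319.3582395087001 10.855555555555556 [ 0.0036 -0.0012]
225 319.51694094869316 11.477777777777778 [-0.0045 -0.0011]
235 319.50145489815714 11.455555555555556 [-0.0127 -0.0011]
240 319.53481624758217 11.488888888888889 [-0.0169 -0.0011]
```

Emit:
{"api": "apply_moves", "payload": {"commands": [{"travel": [0.001,-0.001,0.03],"twist": [0,0,0],"claw": 0.085},{"travel": [0.001,-0.001,0.06],"twist": [0,0,0],"claw": 0.085},{"travel": [0.001,-0.001,0.085],"twist": [0,0,0],"claw": 0.085},{"travel": [0.001,-0.001,0.1],"twist": [0,0,0],"claw": 0.085},{"travel": [0.001,-0.001,0.1],"twist": [0,0,0],"claw": 0.085},{"travel": [0.001,-0.001,0.1],"twist": [0,0,0],"claw": 0.085}]}}

```text
clock: 3.25
position: [0.4648, -0.1687, 0.0824]
tool_rot: [3.141, 0.001, 2.656]
force: [0.3, -0.1, 0.7]
grip_width: 0.085
```

Emit:
{"api": "apply_moves", "payload": {"commands": [{"travel": [0,0,0],"twist": [0,0,0],"claw": 0.04},{"travel": [0,0,0],"twist": [0,0,0],"claw": 0.03},{"travel": [0,0,0],"twist": [0,0,0],"claw": 0.02},{"travel": [0,0,0],"twist": [0,0,0],"claw": 0.014},{"travel": [0,0,0],"twist": [0,0,0],"claw": 0.01},{"travel": [0,0,0],"twist": [0,0,0],"claw": 0.006},{"travel": [0,0,0],"twist": [0,0,0],"claw": 0.0},{"travel": [0,0,0],"twist": [0,0,0],"claw": 0.0},{"travel": [0,0,0],"twist": [0,0,0],"claw": 0.0}], "force": 80}}

```text
clock: 4.15
position: [0.4639, -0.1686, 0.0814]
tool_rot: [-3.141, 0.0, 2.657]
force: [-1.1, -1.5, 4.8]
grip_width: 0.0072
```

```bash
python3 st.py; python3 -c "
from h import *
snap('wrist','w3');snap('side','side3')"
```

```text
clock 4.15
qpos [ 0.6393  0.5987 -0.5464  2.0391  0.5135  0.6393  0.8345]
position [ 0.4639 -0.1686  0.0814]
force [-1.074  -1.5287  4.7544]
grip_width 0.00721555606566888
rot [-179.9884    0.0093  152.2125]
```

View pics/w3.png

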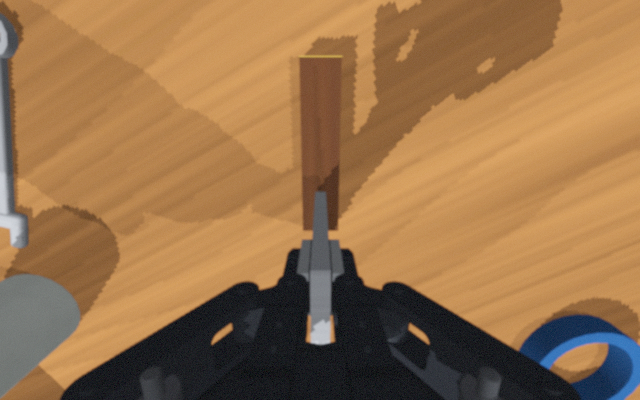

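View pics/side3.png

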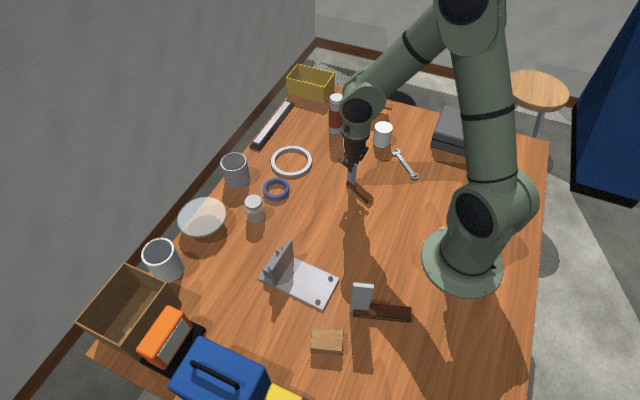

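Emit:
{"api": "apply_moves", "payload": {"commands": [{"travel": [0,0,-0.01],"twist": [0,0,0],"claw": 0.0},{"travel": [0,0,-0.04],"twist": [0,0,0],"claw": 0.0},{"travel": [0,0,-0.08],"twist": [0,0,0],"claw": 0.0},{"travel": [0.0,0.0,-0.12],"twist": [0,0,0],"claw": 0.0},{"travel": [0.01,0.03,-0.16],"twist": [0,0,-3],"claw": 0.0},{"travel": [0.02,0.06,-0.17],"twist": [0,0,-6],"claw": 0.0},{"travel": [0.035,0.1,-0.17],"twist": [0,0,-9],"claw": 0.0},{"travel": [0.05,0.14,-0.17],"twist": [0,0,-12],"claw": 0.0},{"travel": [0.065,0.18,-0.17],"twist": [0,0,-15],"claw": 0.0},{"travel": [0.08,0.22,-0.17],"twist": [0,0,-18],"claw": 0.0}]}}

```text
clock: 5.25
position: [0.4953, 0.0651, 0.2519]
tool_rot: [-3.142, 0.0, 2.973]
force: [1.0, -0.3, -2.3]
grip_width: 0.007
```

```bash
python3 st.py
```

```text
clock 5.25
qpos [ 0.3948  0.3959 -0.8325  1.8695  0.3405  1.0244  0.8226]
position [0.4953 0.0651 0.2519]
force [ 0.9618 -0.3107 -2.2846]
grip_width 0.006956927738280114
rot [-179.9961    0.0065  170.3373]
```

Emit:
{"api": "apply_moves", "payload": {"commands": [{"travel": [0,0.035,0],"twist": [0,0,-2],"claw": 0.0},{"travel": [0,0.065,0],"twist": [0,0,-4],"claw": 0.0},{"travel": [0,0.085,0],"twist": [0,0,-6],"claw": 0.0},{"travel": [0,0.088,0],"twist": [0,0,-6],"claw": 0.0},{"travel": [0,0.088,0],"twist": [0,0,-6],"claw": 0.0},{"travel": [0,0.088,0],"twist": [0,0,-6],"claw": 0.0}]}}

```text
clock: 5.85
position: [0.5105, 0.1492, 0.2514]
tool_rot: [-3.141, -0.0, 3.074]
force: [-0.7, 0.1, -2.6]
grip_width: 0.0072
```

```bash
python3 st.py; python3 -c "
from h import *
snap('wrist','w4');snap('side','side4')"
```

```text
clock 5.85
qpos [ 0.2303  0.4608 -0.8493  1.7914  0.3913  1.0679  0.7429]
position [0.5105 0.1492 0.2514]
force [-0.7436  0.0548 -2.6426]
grip_width 0.0071973059733171744
rot [-179.9675   -0.0173  176.1473]
```

View pics/w4.png

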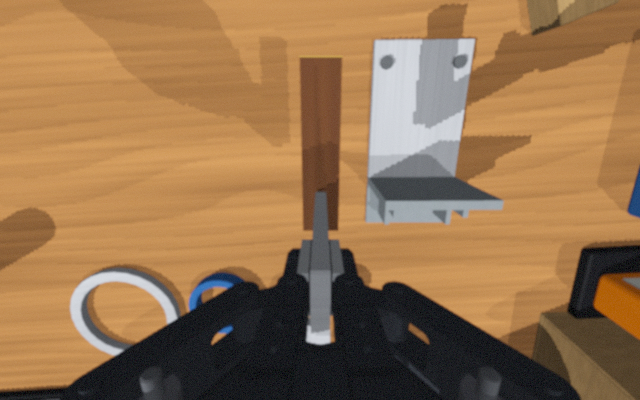

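View pics/side4.png

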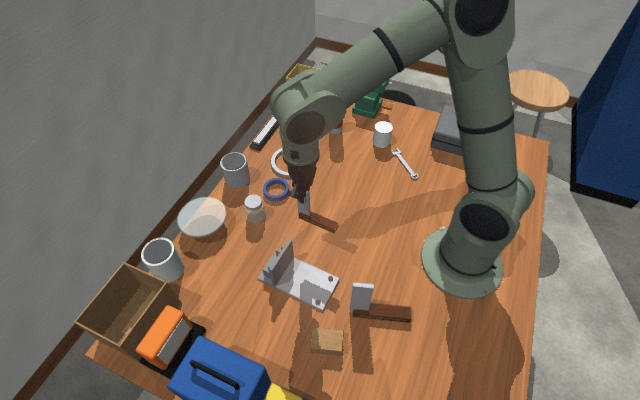

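```bash
python3 -c "
from h import *
s,f=pickle.load(open('pics/w4.pkl','rb'))
cv2.imwrite('pics/w4z.png',cv2.resize(f['frame'][30:230,355:510],None,fx=5,fy=5,interpolation=cv2.INTER_CUBIC)[:1000])
cv2.imwrite('pics/w4a.png',cv2.resize(f['frame'][30:100,355:510],None,fx=5,fy=5,interpolation=cv2.INTER_CUBIC))
cv2.imwrite('pics/w4b.png',cv2.resize(f['frame'][140:230,355:510],None,fx=5,fy=5,interpolation=cv2.INTER_CUBIC))
"
```

```text
(no output)
```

View pics/w4a.png

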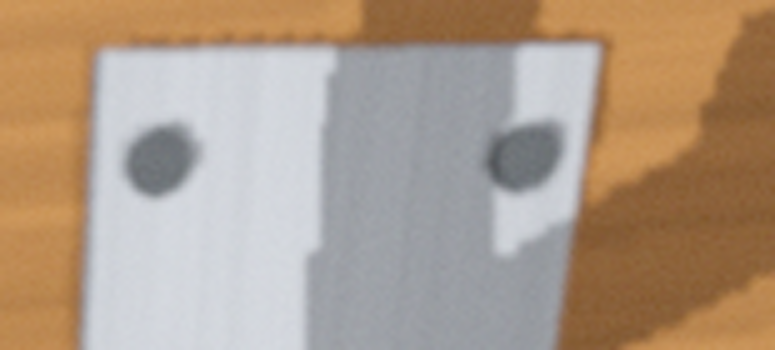

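View pics/w4b.png

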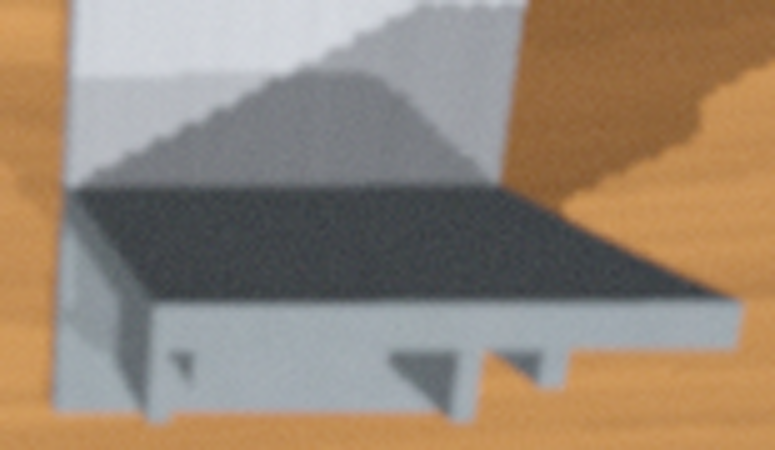

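```bash
cat > m4.py <<'E'
from h import *
np.set_printoptions(precision=4,suppress=True)
s,f=pickle.load(open('pics/w4.pkl','rb')); T=toolT(s)@f['tool_from_camera']
q=lambda x,y,oy:((x+.5)/5-.5+355,(y+.5)/5-.5+oy)
A=[onz(f,q(97,47,30),.01,T),onz(f,q(603,42,30),.01,T),onz(f,q(68,187,140),.01,T),onz(f,q(503,184,140),.01,T)]
B=[onz(f,q(155,302,140),.12,T),onz(f,q(740,300,140),.12,T)]
for p in A+B: print(p)
fa=(A[0]+A[1])/2;co=(A[2]+A[3])/2;to=(B[0]+B[1])/2
ang=lambda d:np.degrees(np.arctan2(d[1],d[0]))
print('far',fa,'cor',co,'top',to,'len',np.linalg.norm(fa-co),np.linalg.norm(A[1]-A[0]),np.linalg.norm(A[3]-A[2]),np.linalg.norm(B[1]-B[0]))
print('yaw',ang(fa-co),'from edges',ang(A[0]-A[2]),ang(A[1]-A[3]),'ycross',ang(A[0]-A[1])+90,ang(A[2]-A[3])+90,ang(B[0]-B[1])+90)
E
python3 m4.py
```

```text
[0.3543 0.2246 0.01  ]
[0.362  0.3466 0.01  ]
[0.5253 0.2152 0.01  ]
[0.5326 0.3364 0.01  ]
[0.5243 0.2151 0.12  ]
[0.5319 0.3341 0.12  ]
far [0.3581 0.2856 0.01  ] cor [0.5289 0.2758 0.01  ] top [0.5281 0.2746 0.12  ] len 0.17108200344118862 0.12217920610221167 0.1214679126845973 0.1192457993833843
yaw 176.71226923978162 from edges 176.8310646237304 176.59327585412083 ycross -3.610489155965226 -3.4779855470831507 -3.636744218863896
```

Emit:
{"api": "apply_moves", "payload": {"commands": [{"travel": [0.015,0.03,0],"twist": [0,0,-0.3],"claw": 0.0},{"travel": [0.03,0.06,0],"twist": [0,0,-0.3],"claw": 0.0},{"travel": [0.042,0.09,0],"twist": [0,0,-0.3],"claw": 0.0},{"travel": [0.042,0.115,0],"twist": [0,0,-0.3],"claw": 0.0},{"travel": [0.042,0.126,0.02],"twist": [0,0,-0.3],"claw": 0.0},{"travel": [0.042,0.126,0.05],"twist": [0,0,-0.3],"claw": 0.0},{"travel": [0.042,0.126,0.08],"twist": [0,0,-0.3],"claw": 0.0},{"travel": [0.042,0.126,0.11],"twist": [0,0,-0.3],"claw": 0.0},{"travel": [0.042,0.126,0.11],"twist": [0,0,-0.3],"claw": 0.0},{"travel": [0.042,0.126,0.11],"twist": [0,0,-0.3],"claw": 0.0}]}}

```text
clock: 6.95
position: [0.4772, 0.2785, 0.1421]
tool_rot: [3.142, -0.0, 3.08]
force: [-0.1, 0.0, -3.2]
grip_width: 0.0073
```

```bash
python3 st.py; python3 -c "
from h import *
snap('wrist','w5');s,f=snap('side','side5');cv2.imwrite('pics/side5z.png',cv2.resize(f['frame'][170:320,240:380],None,fx=4,fy=4,interpolation=cv2.INTER_CUBIC))"
```

```text
clock 6.95
qpos [-0.0909  0.6294 -0.7718  1.8459  0.5538  0.8949  0.3829]
position [0.4772 0.2785 0.1421]
force [-0.1104  0.0317 -3.2079]
grip_width 0.007280012493152192
rot [179.995   -0.0158 176.49  ]
```

View pics/w5.png

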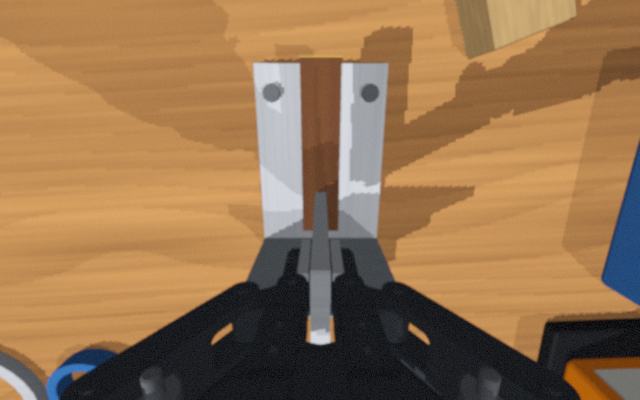

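View pics/side5z.png

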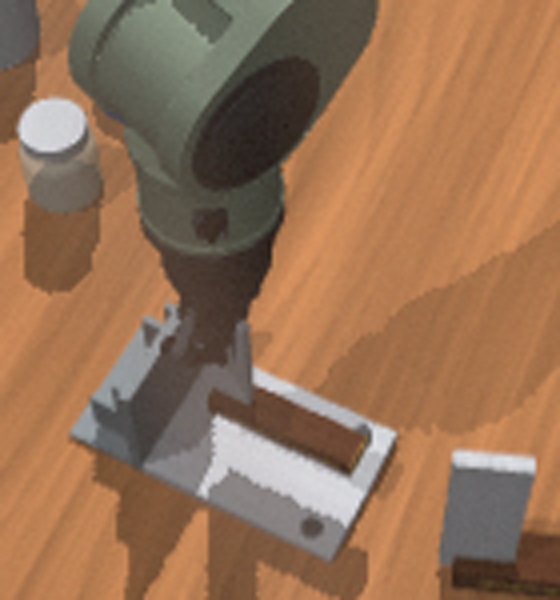

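Emit:
{"api": "apply_moves", "payload": {"commands": [{"travel": [0,0,0.015],"twist": [0,0,0],"claw": 0.0},{"travel": [0,0,0.03],"twist": [0,0,0],"claw": 0.0},{"travel": [0,0,0.04],"twist": [0,0,0],"claw": 0.0},{"travel": [0,0,0.044],"twist": [0,0,0],"claw": 0.0},{"travel": [0,0,0.044],"twist": [0,0,0],"claw": 0.0},{"travel": [0,0,0.044],"twist": [0,0,0],"claw": 0.0},{"travel": [0,0,0.044],"twist": [0,0,0],"claw": 0.0}]}}

```text
clock: 7.75
position: [0.4772, 0.2788, 0.0977]
tool_rot: [3.141, 0.0, 3.081]
force: [-0.6, -1.1, -2.9]
grip_width: 0.007
```

```bash
python3 st.py
```

```text
clock 7.75
qpos [-0.1249  0.6888 -0.7263  1.8743  0.6178  0.8168  0.3315]
position [0.4772 0.2788 0.0977]
force [-0.5849 -1.1101 -2.8983]
grip_width 0.006961116566883728
rot [179.9801   0.0274 176.5176]
```

Emit:
{"api": "apply_moves", "payload": {"commands": [{"travel": [-0.01,0,0],"twist": [0,0,0],"claw": 0.0},{"travel": [-0.02,0,0.001],"twist": [0,0,0],"claw": 0.0},{"travel": [-0.023,0,0.002],"twist": [0,0,0],"claw": 0.0},{"travel": [-0.023,0,0.003],"twist": [0,0,0],"claw": 0.0},{"travel": [-0.023,0,0.004],"twist": [0,0,0],"claw": 0.0},{"travel": [-0.023,0,0.004],"twist": [0,0,0],"claw": 0.0},{"travel": [-0.023,0,0.004],"twist": [0,0,0],"claw": 0.0}]}}

```text
clock: 8.45
position: [0.4997, 0.2774, 0.0933]
tool_rot: [-3.142, -0.0, 3.081]
force: [-0.1, -0.2, -1.5]
grip_width: 0.0072
```

```bash
python3 st.py; python3 -c "
from h import *
snap('wrist','w6')"
```

```text
clock 8.45
qpos [-0.115   0.7183 -0.7184  1.8263  0.6225  0.8371  0.3652]
position [0.4997 0.2774 0.0933]
force [-0.1299 -0.179  -1.5437]
grip_width 0.007182996242362818
rot [-179.9983   -0.0097  176.5386]
```

View pics/w6.png

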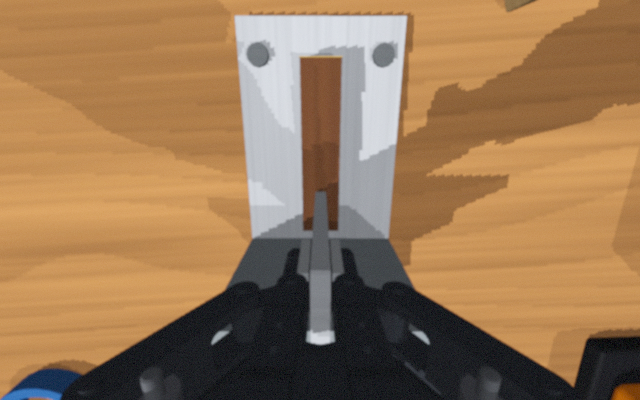

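Emit:
{"api": "apply_moves", "payload": {"commands": [{"travel": [0,0,0.0005],"twist": [0,0,0],"claw": 0.0},{"travel": [0,0,0.001],"twist": [0,0,0],"claw": 0.0},{"travel": [0,0,0.001],"twist": [0,0,0],"claw": 0.0},{"travel": [0,0,0.001],"twist": [0,0,0],"claw": 0.0}]}}

```text
clock: 8.9
position: [0.4999, 0.2772, 0.0923]
tool_rot: [-3.142, -0.0, 3.081]
force: [0.5, -0.0, -1.8]
grip_width: 0.0069
```

```bash
python3 -c "
from h import *
for i in range(3):
    s=bot.observe();print(s['force'],s['moment'],s['position'])
    bot.grab_frame('side')
"
```

```text
[ 0.51186764 -0.00640064 -1.75192362] [ 0.00538975 -0.06477152  0.00055754] [0.49994142 0.27724442 0.09228944]
[ 0.06101049  0.0240641  -3.04580486] [ 0.03791631 -0.08854288 -0.01903096] [0.49992479 0.27727852 0.09231257]
[ 0.03468523 -0.67584021 -2.66696058] [ 0.03481609 -0.10461974 -0.06027528] [0.49997014 0.27726763 0.09231092]
```

Still free (noise about ±0.7 N). Lower gently further.

Emit:
{"api": "apply_moves", "payload": {"commands": [{"travel": [0,0,0.0005],"twist": [0,0,0],"claw": 0.0},{"travel": [0,0,0.001],"twist": [0,0,0],"claw": 0.0},{"travel": [0,0,0.001],"twist": [0,0,0],"claw": 0.0},{"travel": [0,0,0.001],"twist": [0,0,0],"claw": 0.0}]}}

```text
clock: 9.45
position: [0.5001, 0.2774, 0.0915]
tool_rot: [3.141, 0.0, 3.081]
force: [-0.7, 0.0, 1.8]
grip_width: 0.0073
```

Emit:
{"api": "apply_moves", "payload": {"commands": [{"travel": [0,0,0.0005],"twist": [0,0,0],"claw": 0.0},{"travel": [0,0,0.0005],"twist": [0,0,0],"claw": 0.0},{"travel": [0,0,0.0005],"twist": [0,0,0],"claw": 0.0}]}}

```text
clock: 9.75
position: [0.5002, 0.2775, 0.0914]
tool_rot: [3.141, 0.001, 3.081]
force: [-3.5, -2.3, 11.2]
grip_width: 0.0069
```

```bash
python3 -c "
from h import *
for i in range(2):
    s=bot.observe();print(s['force'],s['moment'],s['position'])
    bot.grab_frame('side')
"
```

```text
[-3.47232918 -2.29198539 11.16884709] [-0.44681963  0.57981036 -0.00916551] [0.5001685  0.2774887  0.09144442]
[-1.93273161 -1.35424028 11.07214075] [-0.44474866  0.57519224 -0.03067178] [0.50015519 0.27747106 0.09143858]
```

Emit:
{"api": "apply_moves", "payload": {"commands": [{"travel": [0,0,-0.0004],"twist": [0,0,0],"claw": 0.0},{"travel": [-0.001,0,-0.0004],"twist": [0,0,0],"claw": 0.0},{"travel": [-0.002,0,-0.0004],"twist": [0,0,0],"claw": 0.0},{"travel": [-0.003,0,-0.0004],"twist": [0,0,0],"claw": 0.0},{"travel": [-0.003,0,-0.0004],"twist": [0,0,0],"claw": 0.0}]}}

```text
clock: 10.35
position: [0.5021, 0.2775, 0.0915]
tool_rot: [-3.142, -0.001, 3.081]
force: [-7.8, -0.7, 12.3]
grip_width: 0.0074
```

```bash
python3 -c "
from h import *
for i in range(2):
    s=bot.observe();print(s['force'],s['moment'],s['position'],np.degrees(s['tool_rot']))
    bot.grab_frame('side')
"
```

```text
[-7.81147813 -0.66511334 12.33194185] [-0.26035238  2.28118114 -0.00249574] [0.50212597 0.27746677 0.09150573] [-1.79997229e+02 -6.70290224e-02  1.76541371e+02]
[-8.04104478 -0.36067468 12.93955039] [-0.2596912   2.21260905  0.01631379] [0.50210963 0.27746213 0.09151485] [-1.79997171e+02 -6.52498166e-02  1.76541781e+02]
```

Emit:
{"api": "apply_moves", "payload": {"commands": [{"travel": [0,0,-0.0008],"twist": [0,0,0],"claw": 0.0},{"travel": [0,0,-0.0008],"twist": [0,0,0],"claw": 0.0},{"travel": [0,0,-0.0008],"twist": [0,0,0],"claw": 0.0}]}}

```text
clock: 10.75
position: [0.503, 0.2769, 0.0918]
tool_rot: [-3.142, -0.0, 3.081]
force: [0.7, 0.6, -3.2]
grip_width: 0.0068
```

```bash
cat > ff.py <<'E'
from h import *
np.set_printoptions(precision=4,suppress=True)
for i in range(2):
    s=bot.observe();print(s['force'],s['moment'],s['position'],np.degrees(s['tool_rot']),s['clock'])
    bot.grab_frame('side')
E
python3 ff.py
```

```text
[ 0.689   0.5706 -3.2497] [-0.0073 -0.0536 -0.0041] [0.503  0.2769 0.0918] [-179.9952   -0.0031  176.509 ] 10.75
[ 0.3713  0.2116 -2.4859] [-0.0071 -0.0368  0.022 ] [0.503  0.2769 0.0918] [-179.9932   -0.0084  176.5049] 10.8
```

Emit:
{"api": "apply_moves", "payload": {"commands": [{"travel": [-0.001,0,0],"twist": [0,0,0],"claw": 0.0},{"travel": [-0.002,0,0],"twist": [0,0,0],"claw": 0.0},{"travel": [-0.0025,0,0],"twist": [0,0,0],"claw": 0.0},{"travel": [-0.0025,0,0],"twist": [0,0,0],"claw": 0.0}]}}

```text
clock: 11.25
position: [0.5055, 0.2769, 0.092]
tool_rot: [3.142, 0.0, 3.081]
force: [0.3, -0.3, -1.7]
grip_width: 0.0071
```

Emit:
{"api": "apply_moves", "payload": {"commands": [{"travel": [-0.0005,0,0],"twist": [0,0,0],"claw": 0.0},{"travel": [-0.0005,0,0],"twist": [0,0,0],"claw": 0.0},{"travel": [-0.0005,0,0],"twist": [0,0,0],"claw": 0.0}]}}

```text
clock: 11.55
position: [0.506, 0.2769, 0.092]
tool_rot: [3.142, 0.0, 3.081]
force: [0.6, 0.3, -3.5]
grip_width: 0.007
```

```bash
python3 ff.py
```

```text
[ 0.6256  0.2923 -3.5202] [-0.012  -0.0774  0.0423] [0.506  0.2769 0.092 ] [179.9968   0.0007 176.5182] 11.55
[ 0.1227 -1.3688 -3.0563] [ 0.0131 -0.0989 -0.0549] [0.5059 0.2769 0.092 ] [179.9984  -0.0002 176.5192] 11.6
```

Emit:
{"api": "apply_moves", "payload": {"commands": [{"travel": [-0.0005,0,0],"twist": [0,0,0],"claw": 0.0},{"travel": [-0.0005,0,0],"twist": [0,0,0],"claw": 0.0},{"travel": [-0.0005,0,0],"twist": [0,0,0],"claw": 0.0}]}}

```text
clock: 11.95
position: [0.5065, 0.2768, 0.092]
tool_rot: [3.142, -0.0, 3.081]
force: [-0.3, -0.7, -2.9]
grip_width: 0.0069
```

Emit:
{"api": "apply_moves", "payload": {"commands": [{"travel": [-0.0005,0,0],"twist": [0,0,0],"claw": 0.0},{"travel": [-0.0005,0,0],"twist": [0,0,0],"claw": 0.0},{"travel": [-0.0005,0,0],"twist": [0,0,0],"claw": 0.0}]}}

```text
clock: 12.25
position: [0.5069, 0.2768, 0.092]
tool_rot: [3.142, -0.0, 3.081]
force: [0.3, -0.3, -3.0]
grip_width: 0.007
```

Emit:
{"api": "apply_moves", "payload": {"commands": [{"travel": [-0.0005,0,0],"twist": [0,0,0],"claw": 0.0},{"travel": [-0.0005,0,0],"twist": [0,0,0],"claw": 0.0},{"travel": [-0.0005,0,0],"twist": [0,0,0],"claw": 0.0}]}}

```text
clock: 12.55
position: [0.5075, 0.2768, 0.092]
tool_rot: [3.142, -0.0, 3.081]
force: [-0.2, 0.4, -2.0]
grip_width: 0.0069
```

Emit:
{"api": "apply_moves", "payload": {"commands": [{"travel": [-0.0005,0,0],"twist": [0,0,0],"claw": 0.0},{"travel": [-0.0005,0,0],"twist": [0,0,0],"claw": 0.0},{"travel": [-0.0005,0,0],"twist": [0,0,0],"claw": 0.0}]}}

```text
clock: 12.85
position: [0.5079, 0.2768, 0.092]
tool_rot: [3.142, -0.0, 3.081]
force: [0.4, -0.1, -2.9]
grip_width: 0.0073
```

Emit:
{"api": "apply_moves", "payload": {"commands": [{"travel": [-0.0005,0,0],"twist": [0,0,0],"claw": 0.0},{"travel": [-0.0005,0,0],"twist": [0,0,0],"claw": 0.0},{"travel": [-0.0005,0,0],"twist": [0,0,0],"claw": 0.0}]}}

```text
clock: 13.15
position: [0.5085, 0.2767, 0.092]
tool_rot: [3.142, -0.0, 3.081]
force: [-0.9, -0.3, -2.8]
grip_width: 0.0071
```

```bash
python3 ff.py
```

```text
[-0.8999 -0.3286 -2.7746] [ 0.0108 -0.0298  0.0115] [0.5085 0.2767 0.092 ] [179.9994  -0.002  176.5157] 13.15
[-0.5992 -0.0074 -1.8766] [ 0.0322 -0.1065 -0.0468] [0.5085 0.2767 0.092 ] [179.9979  -0.0004 176.5163] 13.2
```

Emit:
{"api": "apply_moves", "payload": {"commands": [{"travel": [-0.0005,0,0],"twist": [0,0,0],"claw": 0.0},{"travel": [-0.0005,0,0],"twist": [0,0,0],"claw": 0.0},{"travel": [-0.0005,0,0],"twist": [0,0,0],"claw": 0.0}]}}

```text
clock: 13.55
position: [0.5085, 0.2767, 0.092]
tool_rot: [-3.141, -0.001, 3.081]
force: [-5.9, -0.4, 0.4]
grip_width: 0.0073
```

Emit:
{"api": "apply_moves", "payload": {"commands": [{"travel": [-0.0005,0,0],"twist": [0,0,0],"claw": 0.0},{"travel": [-0.0005,0,0],"twist": [0,0,0],"claw": 0.0},{"travel": [-0.0005,0,0],"twist": [0,0,0],"claw": 0.0}]}}

```text
clock: 13.85
position: [0.5086, 0.2767, 0.092]
tool_rot: [-3.141, -0.001, 3.081]
force: [-9.4, -0.7, 1.9]
grip_width: 0.0071
```

```bash
python3 ff.py; python3 -c "
from h import *
snap('wrist','w7')
s,f=snap('scene','sc7');cv2.imwrite('pics/sc7z.png',cv2.resize(f['frame'][130:230,350:450],None,fx=6,fy=6,interpolation=cv2.INTER_CUBIC))"
```

```text
[-9.4414 -0.662   1.9096] [-0.1799  1.6155 -0.0811] [0.5086 0.2767 0.092 ] [-179.9696   -0.0728  176.5464] 13.85
[-8.9736 -1.3158  2.0545] [-0.1554  1.5736 -0.0728] [0.5086 0.2767 0.0919] [-179.9703   -0.0728  176.5428] 13.9
```

View pics/w7.png

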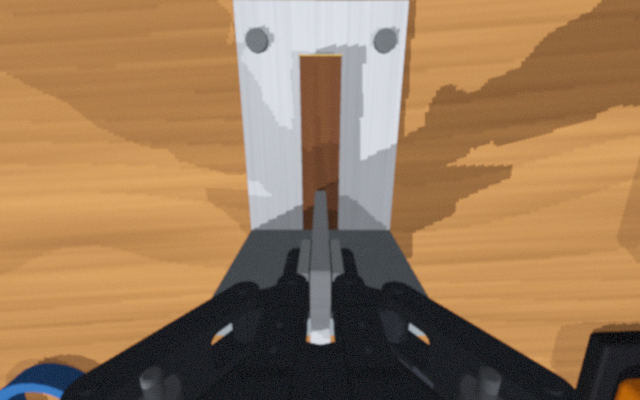

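View pics/sc7z.png

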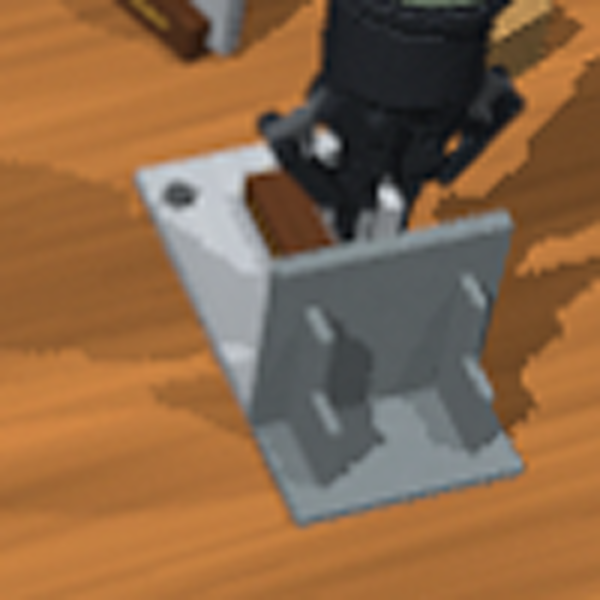

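Emit:
{"api": "apply_moves", "payload": {"commands": [{"travel": [0.0008,0,0],"twist": [0,0,0],"claw": 0.0},{"travel": [0.0008,0,0.0003],"twist": [0,0,0],"claw": 0.0},{"travel": [0.0008,0,0.0003],"twist": [0,0,0],"claw": 0.0},{"travel": [0.0008,0,0.0003],"twist": [0,0,0],"claw": 0.0}]}}

```text
clock: 14.45
position: [0.5085, 0.2768, 0.0917]
tool_rot: [3.142, -0.0, 3.081]
force: [-5.5, -0.2, -0.1]
grip_width: 0.0075
```

```bash
python3 ff.py
```

```text
[-5.4517 -0.1991 -0.0917] [-0.0468  0.8206  0.0136] [0.5085 0.2768 0.0917] [179.9989  -0.0119 176.5206] 14.45
[-4.8391 -1.0033 -0.0354] [ 0.0012  0.8499 -0.0467] [0.5085 0.2768 0.0917] [179.9979  -0.0094 176.5251] 14.5
```

Emit:
{"api": "apply_moves", "payload": {"commands": [{"travel": [0.0005,0,0],"twist": [0,0,0],"claw": 0.0},{"travel": [0.0005,0,0.0003],"twist": [0,0,0],"claw": 0.0},{"travel": [0.0005,0,0.0004],"twist": [0,0,0],"claw": 0.0},{"travel": [0.0005,0,0.0004],"twist": [0,0,0],"claw": 0.0}]}}

```text
clock: 14.95
position: [0.5085, 0.2768, 0.0915]
tool_rot: [3.141, 0.001, 3.081]
force: [-0.9, -0.0, 2.8]
grip_width: 0.0069
```

```bash
python3 ff.py
```

```text
[-0.8845 -0.013   2.8175] [-0.1179 -0.0718 -0.0214] [0.5085 0.2768 0.0915] [179.988    0.0333 176.5105] 14.95
[0.6681 0.1903 2.5984] [-0.2135 -0.1474  0.0409] [0.5085 0.2767 0.0914] [179.9889   0.03   176.5067] 15.0
```

Emit:
{"api": "apply_moves", "payload": {"commands": [{"travel": [0,0,0.0002],"twist": [0,0,0],"claw": 0.0},{"travel": [-0.0004,0,0.0002],"twist": [0,0,0],"claw": 0.0},{"travel": [-0.0008,0,0.0002],"twist": [0,0,0],"claw": 0.0},{"travel": [-0.0008,0,0.0002],"twist": [0,0,0],"claw": 0.0},{"travel": [-0.0008,0,0.0002],"twist": [0,0,0],"claw": 0.0}]}}

```text
clock: 15.55
position: [0.5085, 0.2768, 0.0914]
tool_rot: [-3.141, -0.0, 3.081]
force: [-5.1, -2.5, 10.5]
grip_width: 0.007
```

```bash
python3 ff.py
```

```text
[-5.1045 -2.5266 10.4678] [-0.4166  0.9717 -0.0667] [0.5085 0.2768 0.0914] [-179.9914   -0.0187  176.5307] 15.55
[-5.7383 -2.1719  9.9597] [-0.4279  1.0123 -0.0984] [0.5086 0.2769 0.0915] [-179.9929   -0.0164  176.5301] 15.6
```

Emit:
{"api": "apply_moves", "payload": {"commands": [{"travel": [-0.0003,0,-0.0003],"twist": [0,0,0],"claw": 0.0},{"travel": [-0.0007,0,-0.0003],"twist": [0,0,0],"claw": 0.0},{"travel": [-0.0007,0,-0.0003],"twist": [0,0,0],"claw": 0.0},{"travel": [-0.0007,0,-0.0003],"twist": [0,0,0],"claw": 0.0},{"travel": [-0.0007,0,-0.0003],"twist": [0,0,0],"claw": 0.0}]}}

```text
clock: 16.15
position: [0.5086, 0.2768, 0.0914]
tool_rot: [-3.141, -0.001, 3.081]
force: [-10.6, -2.3, 7.4]
grip_width: 0.0071
```

```bash
python3 ff.py; python3 -c "
from h import *
snap('wrist','w8')
s,f=snap('side','sd8');cv2.imwrite('pics/sd8z.png',cv2.resize(f['frame'][220:320,250:350],None,fx=6,fy=6,interpolation=cv2.INTER_CUBIC))"
```

```text
[-10.6461  -2.274    7.3703] [-0.2847  1.5825 -0.1135] [0.5086 0.2768 0.0914] [-179.9741   -0.0852  176.5491] 16.15
[-9.6414 -1.4564  7.5208] [-0.3105  1.667  -0.0326] [0.5085 0.2768 0.0914] [-179.9719   -0.0876  176.554 ] 16.2
```

View pics/sd8z.png

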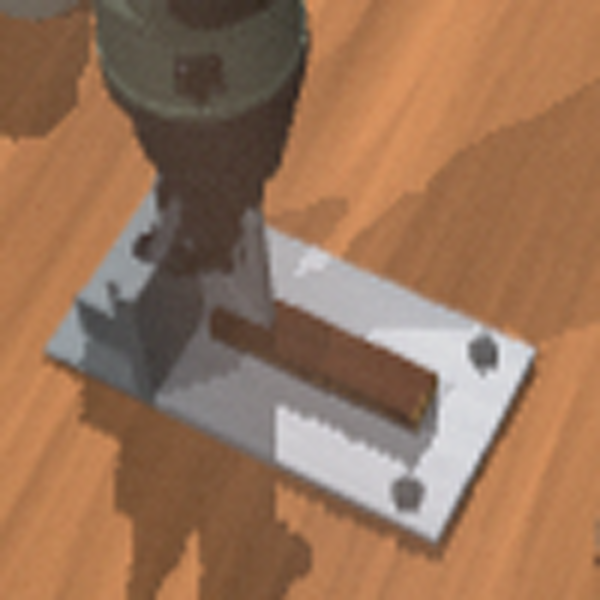

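View pics/w8.png

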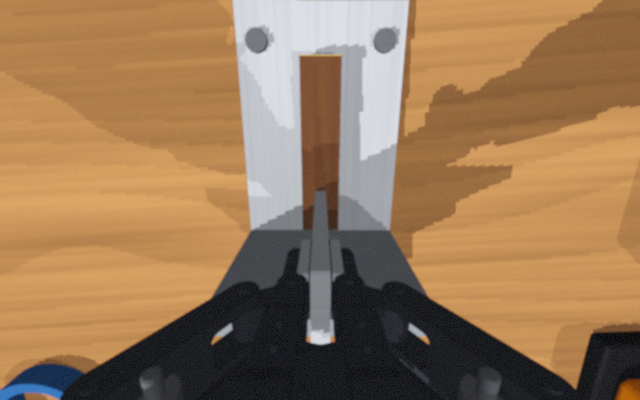

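```bash
python3 - <<'E'
from h import *
np.set_printoptions(precision=4,suppress=True)
s,f=pickle.load(open('pics/w8.pkl','rb')); T=toolT(s)@f['tool_from_camera']
im=f['frame'].astype(float); sat=cv2.cvtColor(f['frame'],cv2.COLOR_BGR2HSV)[...,1].astype(float)
def edge(rows,c0,c1,sign):
    out=[]
    for y in rows:
        v=cv2.GaussianBlur(sat,(3,3),0)[y,c0:c1]; g=sign*np.diff(v); i=np.argmax(g)
        if 0<i<len(g)-1:
            a,b,c=g[i-1:i+2]; out.append((c0+i+.5+.5*(a-c)/(a-2*b+c),y))
    out=np.array(out); 
    for _ in range(3):
        p=np.polyfit(out[:,1],out[:,0],1); r=out[:,0]-np.polyval(p,out[:,1]); out=out[abs(r)<max(2*r.std(),.3)]
    return p,r.std()
def yaw(p,r0,r1,z):
    a=onz(f,(np.polyval(p,r0),r0),z,T);b=onz(f,(np.polyval(p,r1),r1),z,T);d=a-b
    return np.degrees(np.arctan2(d[1],d[0])),(a+b)/2
for n,rows,c0,c1,sg,z in (('flL',range(10,215),225,262,-1,.01),('flR',range(10,215),380,420,1,.01),('stL',range(62,180),290,312,1,.03),('stR',range(62,180),330,350,-1,.03)):
    p,sd=edge(rows,c0,c1,sg); print(n,p,sd,yaw(p,rows[0],rows[-1],z))
print(np.degrees(s['tool_rot']))
E
```

```text
flL [  0.0809 231.606 ] 0.08597590773509001 (np.float64(176.42866151346155), array([0.4361, 0.2198, 0.01  ]))
flR [ -0.0868 409.6086] 0.13444352954195737 (np.float64(176.33997838102138), array([0.4434, 0.341 , 0.01  ]))
stL [  0.022  298.5783] 0.09786732259260213 (np.float64(176.6824074161148), array([0.4389, 0.2671, 0.03  ]))
stR [ -0.0222 341.6541] 0.07872857745508414 (np.float64(176.41016846414456), array([0.4405, 0.2936, 0.03  ]))
[-179.9711   -0.0858  176.5472]
```

Emit:
{"api": "apply_moves", "payload": {"commands": [{"travel": [0,0,0],"twist": [0,0,0],"claw": 0.0},{"travel": [0,0,0],"twist": [0,0,0],"claw": 0.0},{"travel": [0,0,0],"twist": [0,0,0],"claw": 0.0},{"travel": [0,0,0],"twist": [0,0,0],"claw": 0.0}]}}

```text
clock: 16.75
position: [0.5086, 0.2768, 0.0915]
tool_rot: [-3.141, -0.001, 3.081]
force: [-9.6, -1.1, 8.4]
grip_width: 0.0069
```

```bash
python3 ff.py
```

```text
[-9.6089 -1.1332  8.4104] [-0.3383  1.6561 -0.0284] [0.5086 0.2768 0.0915] [-179.9697   -0.0841  176.5525] 16.75
[-9.6216 -2.2174  7.9352] [-0.3478  1.6432 -0.0542] [0.5086 0.2768 0.0915] [-179.973    -0.0832  176.5507] 16.8
```

Stable at about 10 N against the upright. Handing in.

```bash
python3 -c "
from workcell import bot
print(bot.job_done())"
```

```text
the job is handed in; nothing more can be done
None
```

I gripped the smaller square across its blade at 80 N, lifted it over, set it down on the base flange and slid it against the upright. I handed the job in at about 17 s with the square still gripped and pressed there.

**Last checks:**
- **Push:** the force toward the upright was steady at about 10 N. Base friction could carry a few newtons of that, so the upright itself feels roughly 6–14 N.
- **Seating:** the stock presses on the base with about 10–11 N. The tool height at the end matched the height at first contact with the base to 0.1 mm. The moments fit the back edge pressing along its height rather than at one end, but this is indirect; I had no close view of the back edge or the underside.
- **Position and angle:** stock and flange centrelines agree to within 1 mm. Their directions differ by about 0.2°, and the tool is tilted about 0.09° under load.

**What disagreed:**
- The upright was met about 1.5 mm farther out than the camera estimate, which is within calibration, so I relied on force there.
- The first slide along the base dragged: about 8 N of friction under about 15 N of down force. I eased it off the base before going on.
- A small side force of 1–2 N and a small sideways moment remain.

No other object was touched, as far as the pictures show; I did not re-measure them at the end.

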